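Clear the parts scale after weighing

ROBOT

A 6-joint arm with a two-finger parallel gripper is mounted at the origin on the work surface. World frame = base frame: x ahead of the robot, y to its left, z up, the work surface at z = 0. Lengths are in mm, angles in rad, forces in N, time in s.
With the tool pointing down it reaches from about 400 to 825 mm from the base axis. Payload 7 kg.
Tool frame: the origin (TCP) lies at the very end of the fingers, on their centre line; the grasp point (between the pads) lies 19 mm behind it; z points along the fingers, y is the line along which they close (so a half turn about z gives the same grasp; the last joint's range is limited). The gripper opens to 88 mm and grips with 3 to 60 N. Pads are 19 mm wide; open, the fingers measure 130 mm over their backs; the gripper's body (78 mm by 193 mm) begins 47 mm behind the grasp point.
Start: joints at [-0.894, 0.359, 0.012, 0, -1.224, -0.288], TCP at [255.85, -624.609, 226.561] pointing down, gripper open.
Joint ranges: [-3.07, 3.07], [-1.43, 2.12], [-1.02, 1.25], [-3.03, 1.67], [-3.05, -0], [-3.03, 3.03]. Speed limits (rad/s): [2.39, 2.39, 3.01, 3.14, 3.14, 3.14].

INTERFACE

Orientations are given as a unit quaternion [x, y, z, w].
In Python, from plant import bot gives the robot as it stands. Calls block until the motion is done:
- bot.move_ptp(position, orientation): joint-space move of the TCP to a pose.
- bot.line_to(position, velocity=150, ori=None): straight line of the TCP; ori=None keeps the orientation; velocity is the mean speed in mm/s.
- bot.move_joints(angles): joint-space move.
- bot.move_gripper(opening, force=None): finger opening in mm; force is the grip in N (None keeps the last); returns when the fingers have stopped.
- bot.pause(seconds).
- bot.solve_ik(position, orientation): joint angles nearest the present ones, or None.
- bot.read_state(): the state.
- bot.camera(name): name is "scene" or "top" or "wrist"; returns the picture (420x560x3 uint8, red, green, blue); there is no depth.
- bot.get_calibration(name): a dict with "fx", "fy", "cx", "cy" (pixels), "distortion" ([k1, k2, p1, p2, k3] as OpenCV has them; the pictures are not rectified), "view" (4x4, takes a point from world to camera coordinates); the wrist camera has in their place "T_tool_cam" (4x4, takes a point from camera to tool coordinates, whose origin is the TCP and whose axes are the flange's). Camera axes: x right, y up, looking along -z (the intrinsics and any distortion apply to the point x, -y, -z); pixel columns grow to the right and rows downward; lengths in mm; the calibration is good to about 2 mm. A picture is of the moment at which its call begins: read the wrist's pose just before it. get_calibration takes no time and is no camera call.
A pose or a line that the arm cannot do raises bot.Unreachable and nothing moves.
- bot.close_job(): hands the job in; it is judged then, once.
The state is a dict: "t": time; "joint_pos": joint angles; "qvel": joint speeds; "tau": joint torques, N m; "tcp_pos": TCP position; "eef_rot": TCP orientation; "contact_force": force on the tool from outside, world axes, zero at the start; "moment": the same for the moment, N m; "width": finger opening in mm; "finger_force": force on a finger pad.
Only numpy, scipy, OpenCV 4.12 (cv2) and the standard library are available. Lean on these libraries where they do the work, as an engineer would, in place of code of your own. Each camera call takes 0.05 s, during which the arm holds its last target. There are 200 camera calls.

TASK

The weighing is finished, so clear the bench scale: lift the empty steel cup off the scale's pan and, without dropping it, nest it upright and fully down in the matching cup that stands on the bench. Then turn the knob on the dial anticlockwise (seen from above) until its pointer, the peak hand, is fully back at its zero stop, the upright pin at the front edge of the dial (the side nearest the robot), and let go. Leave the jar, the carved leaf and the chisel alone.

Things in the scene. Friction and masses are not known exactly. Their poses are not given: they have to be found in the camera images.
- scale: Fixed flat bench scale, grey housing 150 mm (x) by 280 mm (y), top face 50 mm above the bench. Origin: centre of its underside on the bench; its front faces its -x. Round steel pan on its +y half, round white dial lying face up on its -y half. It may be turned on the bench.
- pan_top (a point): Centre of the upper face of the round steel pan, 100 mm diameter, 66 mm above the bench when empty; the pan sinks some 5 mm under the cup and moves the thin steel load hand of the dial.
- dial_centre (a point): Centre of the white dial's face (116 mm diameter, 54 mm above the bench), on the knob's axis.
- zero_mark (a point): Zero mark on the dial's face, at its front (scale's -x), 47 mm from the dial centre; a thin upright steel pin (8 mm diameter, top 71 mm above the bench) beside it is the zero stop.
- peak_hand (a joint): Angle of the black knob with the peak hand (rad): 0 = at the zero stop, pointer to the scale's front (-x) at the zero mark; grows clockwise seen from above, up to 4.4. Turn anticlockwise to bring it home. Friction (0.04 N m) holds it where it is left.
- peak_hand_grip (a point): On the knob's vertical axis at grip height, 88 mm above the bench. The knob: round foot 38 mm wide, 58 to 65 mm above the bench, with an upright bar grip 40 mm long, 13 mm thick, top 99 mm above the bench; a thin flat pointer in line with the bar reaches 47 mm from the axis at 59 to 62 mm height. Own -x axis: the pointer's direction; y: across the bar.
- pan_cup: Plain steel cup, open top, 57 mm high: cone 34 mm outer diameter at the foot, 51 mm at 33 mm height; from there to the rim a straight collar, 64 mm outer, 59 mm inner diameter. Origin: centre of the underside, z up. Starts on the scale's pan. Nested, its collar rests on the lower cup's rim: its origin is then 24 mm above the lower one's.
- bench_cup: Plain steel cup, open top, 57 mm high: cone 34 mm outer diameter at the foot, 51 mm at 33 mm height; from there to the rim a straight collar, 64 mm outer, 59 mm inner diameter. Origin: centre of the underside, z up. Starts on the bench, left or right of the scale; it stays standing on the bench.
- glue_jar: Bystander: closed white jar, 64 mm diameter, 85 mm high, on the bench on the other side of the scale from the bench cup. Origin: centre of its underside.
- leaf: Bystander: dark carved wooden leaf, about 140 by 70 mm, 12 mm thick, lying on the bench beyond the scale. Origin: centre of its underside.
- chisel: Bystander: hand chisel with wooden handle, 160 mm long, lying on the bench beyond the scale. Origin: under its middle.

How it is judged (in metres and radians):
On the way, in this order (a step that is already met when the one before it is completed fails the run):
1. the pan cup is nested fully down and upright in the bench cup, which stands on the bench, and is let go (horizontal distance between pan_cup and bench_cup below 0.006 m and z of pan_cup in the frame of bench_cup between 0.019 and 0.029 m and angle between each of pan_cup, bench_cup's own z axis and vertical below 0.1 rad and height (world z) of bench_cup below 0.006 m and contact force between the fingers and pan_cup below 0.1 N), for 0.2 s.
2. the peak hand is turned back to its zero stop (within 0.07 rad) (value of joint peak_hand below 0.07 rad), for 0.2 s.
At the end, for the whole second after the job is handed in: The pan cup is nested in the bench cup: axes within 6 mm, its origin 19 to 29 mm above the other's, both upright within 0.1 rad and at rest, the lower one standing on the bench (within 6 mm); the peak hand is within 0.07 rad of its zero stop; everything is released (all of step 1 and value of joint peak_hand below 0.07 rad and linear speed of each of pan_cup, bench_cup below 0.02 m/s); the robot touches nothing.
It fails at once if the glue jar is moved more than 30 mm (distance of glue_jar from where it was at the start of the episode above 0.03 m).
It fails at once if the carved leaf is moved more than 30 mm (distance of leaf from where it was at the start of the episode above 0.03 m).
It fails at once if the chisel is moved more than 30 mm (distance of chisel from where it was at the start of the episode above 0.03 m).
It fails at once if the pan cup is dropped: it moves faster than 0.5 m/s while the fingers do not hold it (a fall of over 12 mm) (contact force between the fingers and pan_cup below 0.1 N and linear speed of pan_cup above 0.5 m/s).
It also fails if it takes over 72 s, if anything falls off the work surface, if the arm or the gripper's body presses on something with over 40 N, if the wrist force passes 120 N, or if a joint passes its speed limit or range.

## Working session

There is one attempt and no reset: what is moved stays moved. The work goes in short steps, each a Python script; the robot and the scene stay as the last script left them, time stands still between calls to the robot, and variables do not carry over. Pictures are saved under pics/ and viewed, at most 10 in all, crops included, and the job is handed in when it is done.

```bash
ls; mkdir -p pics
python3 - <<'E'
from plant import bot
import cv2,numpy as np
for n in("scene","top"):
    im=bot.camera(n); cv2.imwrite(f"pics/{n}0.png",im[:,:,::-1])
    print(n,bot.get_calibration(n))
print(bot.get_calibration("wrist")); print(bot.read_state())
E
```

```text
pics
scene {'fx': 482.3166912679664, 'fy': 482.3166912679664, 'cx': 274.7336019228702, 'cy': 212.34580183559305, 'distortion': array([-0.14615047,  0.        ,  0.        ,  0.        ,  0.        ]), 'view': array([[ 5.02977393e-01,  8.64262512e-01, -8.00325522e-03,
        -3.01543943e+02],
       [-6.98943867e-01,  4.12178583e-01,  5.84453836e-01,
         3.39950236e+02],
       [ 5.08420310e-01, -2.88373241e-01,  8.11387492e-01,
        -1.36968155e+03],
       [ 0.00000000e+00,  0.00000000e+00,  0.00000000e+00,
         1.00000000e+00]])}
top {'fx': 461.45489816241036, 'fy': 461.45489816241036, 'cx': 273.1556622962999, 'cy': 209.38212102170652, 'distortion': array([0.01234763, 0.        , 0.        , 0.        , 0.        ]), 'view': array([[-1.48973312e-03, -9.99922996e-01,  1.23199916e-02,
        -3.24606500e-01],
       [ 9.80916442e-01,  9.34113627e-04,  1.94427520e-01,
        -6.01826160e+02],
       [-1.94424057e-01,  1.23745274e-02,  9.80839517e-01,
        -1.01199201e+03],
       [ 0.00000000e+00,  0.00000000e+00,  0.00000000e+00,
         1.00000000e+00]])}
{'fx': 3
[... 556 characters left out ...]
_pos': array([-8.93915526e-01,  3.59323486e-01,  1.11396290e-02, -2.86782956e-04,
       -1.22409692e+00, -2.88106542e-01]), 'qvel': array([ 6.37853765e-04, -1.56444728e-03,  2.75998659e-03,  1.79687201e-03,
        5.82034548e-05, -1.82937544e-03]), 'tau': array([-1.40124444e-03, -5.84166241e+01,  2.93752670e+01,  7.01557562e+00,
        1.02293523e-02, -7.50384561e-05]), 'tcp_pos': array([ 255.66590445, -624.23284973,  225.71025489]), 'eef_rot': array([-1.93117284e-01,  9.81175390e-01,  7.20051616e-04, -2.24953641e-04]), 'contact_force': array([-1.2565419 , -0.29734754, -0.18953207]), 'moment': array([-0.03338088, -0.00703157, -0.0488933 ]), 'finger_force': 0.0, 'width': 87.52854156466798}
```

View pics/top0.png

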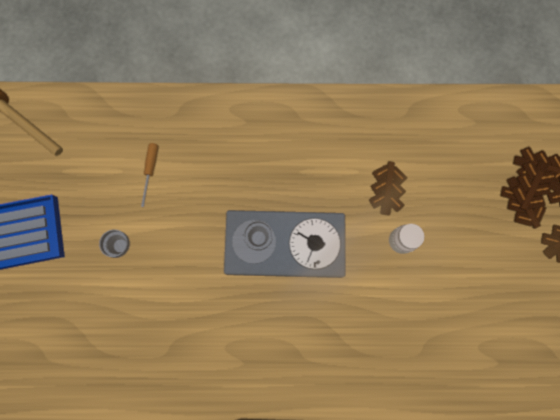

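View pics/scene0.png

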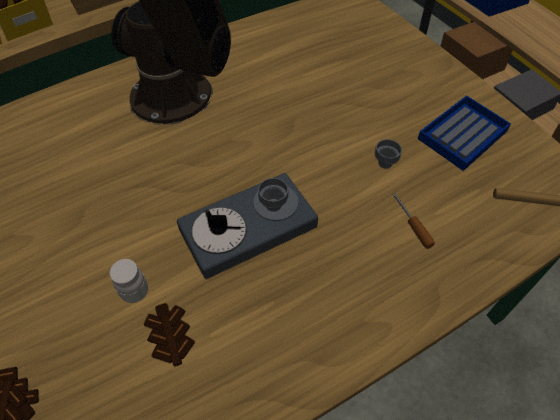

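The top view shows the pan cup around (258,234), the bench cup at (115,243) and the dial at (315,243), with its black pointer toward (298,234), so roughly 2 rad clockwise from the zero mark. The jar is at (408,238). In the scene view the pan cup rim is at (273,188) and the bench cup rim at (388,150).

```bash
cat > h.py <<'E'
from plant import bot
import cv2,numpy as np
from scipy.spatial.transform import Rotation as R
from scipy.optimize import least_squares
def cam(n,st=None):
    c=bot.get_calibration(n); K=np.array([[c["fx"],0,c["cx"]],[0,c["fy"],c["cy"]],[0,0,1.]])
    if n=="wrist":
        T=np.eye(4); T[:3,:3]=R.from_quat(st["eef_rot"]).as_matrix(); T[:3,3]=st["tcp_pos"]
        V=np.linalg.inv(T@c["T_tool_cam"])
    else: V=c["view"]
    return K,np.array(c["distortion"],float),np.diag([1,-1,-1,1.])@V
def proj(C,p):
    K,d,V=C; p=np.atleast_2d(np.asarray(p,float))
    return cv2.projectPoints(p,cv2.Rodrigues(V[:3,:3])[0],V[:3,3],K,d)[0][:,0]
def tri(obs):  # [(C,(u,v)),...] -> point, residual px
    f=lambda p:np.concatenate([proj(C,p)[0]-uv for C,uv in obs])
    r=least_squares(f,[600,0,50]); return r.x,np.abs(r.fun).max()
def plane(C,uv,z):
    K,d,V=C; q=cv2.undistortPoints(np.array([[uv]],float),K,d)[0,0]
    D=V[:3,:3].T@np.array([*q,1]); o=-V[:3,:3].T@V[:3,3]; return o+D*(z-o[2])/D[2]
def shot(n,name):
    st=bot.read_state(); im=bot.camera(n); cv2.imwrite(f"pics/{name}.png",im[:,:,::-1]); 
    return im,cam(n,st)
def ring(C,c,r,n=60):
    a=np.linspace(0,2*np.pi,n); return proj(C,np.c_[c[0]+r*np.cos(a),c[1]+r*np.sin(a),np.full(n,c[2])])
E
python3 - <<'E'
from h import *
T,S=cam("top"),cam("scene")
for n,a,b in(("pan",(259,234),(273,187)),("bench",(115,243),(388,149)),("dial",(315,243),(219,230))):
    p,r=tri([(T,a),(S,b)]); print(n,p.round(1),round(r,2))
print("jar",plane(T,(410,236),85))
t=cv2.imread("pics/top0.png");s=cv2.imread("pics/scene0.png")
cr=lambda i,u,v:cv2.resize(i[v-37:v+38,u-50:u+50],(400,300),interpolation=cv2.INTER_CUBIC)
cv2.imwrite("pics/m.png",np.vstack([np.hstack([cr(t,259,235),cr(t,115,243)]),np.hstack([cr(s,273,195),cr(s,388,155)])]))
E
```

```text
pan [535.3  32.5 125.7] 0.78
bench [524.7 362.1  54.2] 0.53
dial [525.1 -96.2  49. ] 0.48
jar [ 536.0877916  -307.17275228   85.        ]
```

View pics/m.png

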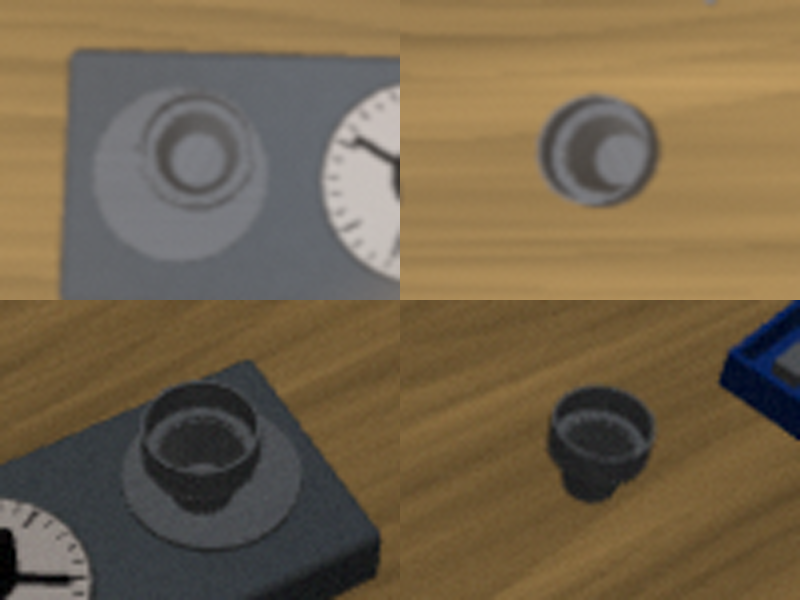

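The crops give cleaner rim centres: top (258.3,235.5) and (114.8,243.5), scene (273.2,189.2) and (388.3,148.3). Next I'll take wrist views at opposed yaws over each object, so calibration offsets cancel.

```bash
cat >> h.py <<'E'
def down(a):
    c,s=np.cos(a),np.sin(a); return R.from_matrix(np.array([[c,s,0],[s,-c,0],[0,0,-1.]])).as_quat()
E
python3 - <<'E'
from h import *
import pickle
T,S=cam("top"),cam("scene")
for n,a,b in(("pan",(258.3,235.5),(273.2,189.2)),("bench",(114.8,243.5),(388.3,148.3))):
    p,r=tri([(T,a),(S,b)]); print(n,p.round(1),round(r,2))
D={};rows=[]
for n,p in(("dial",(525,-96,99)),("pan",(532,33,118)),("bench",(525,362,57))):
    row=[]
    for k,d in enumerate((-np.pi/2,np.pi/2)):
        a=np.pi+d
        try: bot.move_ptp([p[0],p[1],p[2]+115],down(a))
        except bot.Unreachable: print("unreach",n,k); continue
        bot.pause(.3); im,C=shot("wrist",f"{n}{k}"); D[n,k]=C
        u,v=proj(C,p)[0].round().astype(int); print(n,k,u,v,bot.read_state()["joint_pos"].round(2))
        D[n,k,'o']=(u-66,v-50)
        q=cv2.copyMakeBorder(im[:,:,::-1],200,200,200,200,cv2.BORDER_CONSTANT)[v+150:v+250,u+134:u+267]
        row.append(cv2.resize(q,(399,300),interpolation=cv2.INTER_CUBIC))
    if len(row)==2: rows.append(np.hstack(row))
pickle.dump(D,open("D.pkl","wb"))
cv2.imwrite("pics/m2.png",np.vstack(rows[1:]))
d=[cv2.imread(f"pics/dial{k}.png")[60:360,80:480] for k in(0,1)]
cv2.imwrite("pics/m3.png",np.hstack(d))
E
```

```text
pan [533.5  34.  115.3] 0.71
bench [523.8 362.6  55.2] 0.81
dial 0 270 210 [ 0.19  0.14 -0.32  0.   -1.12  2.95]
dial 1 272 207 [ 0.19  0.14 -0.32 -0.   -1.12 -0.19]
pan 0 270 210 [ 0.43  0.12 -0.29  0.   -1.16  2.71]
pan 1 272 207 [ 0.43  0.12 -0.29  0.   -1.16 -0.43]
bench 0 270 210 [ 0.91  0.34 -0.15 -0.   -1.08  2.23]
bench 1 272 207 [ 0.91  0.34 -0.15  0.   -1.08 -0.91]
```

View pics/m2.png

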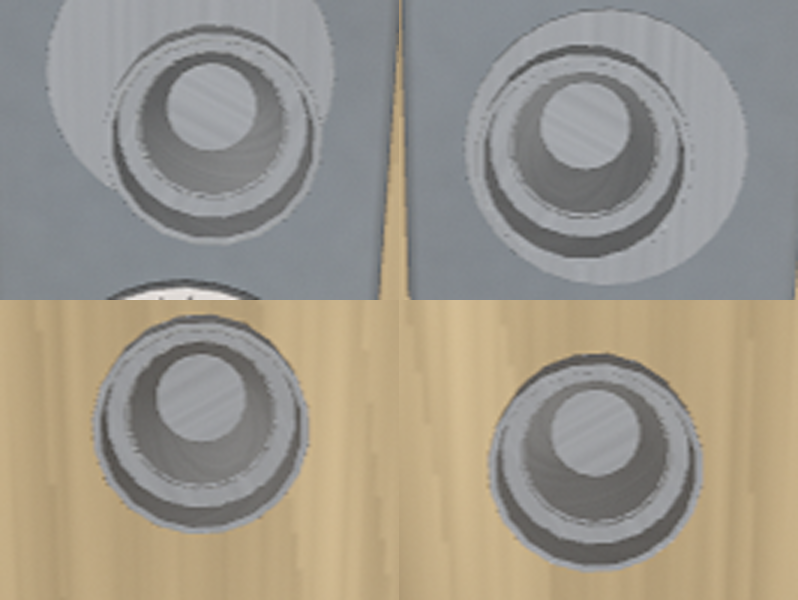

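View pics/m3.png

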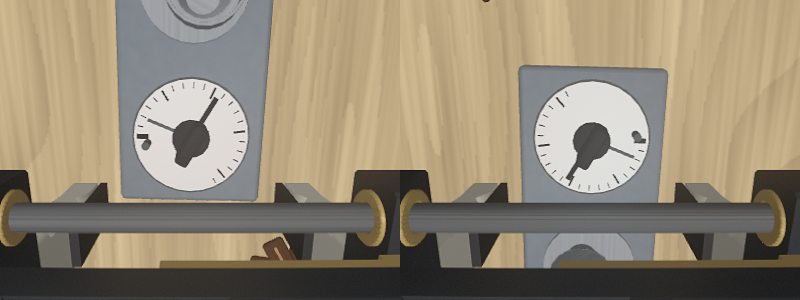

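The wrist pictures show clear rims. Pan cup rim centres in the crops are (213,135) and (184,151), bench cup (201,124) and (197,162). On the dial, the centre is at (270,195) and (271,197) in full-image pixels, with the thick black pointer's tip at (295,158) and (251,239). The zero pin is at the left in view 0.

Run:
```python
from h import *
import pickle
D=pickle.load(open("D.pkl","rb"))
f=lambda n,k,x,y:(D[n,k],np.array(D[n,k,'o'])+np.array([(x+.5)/3-.5,(y+.5)/3-.5]))
def show(n,o):
    p,r=tri(o);print(n,p.round(1),round(r,2));return p
T,S=cam("top"),cam("scene")
pan=show("pan",[f("pan",0,213,135),f("pan",1,184,151)])
bench=show("bench",[f("bench",0,201,124.5),f("bench",1,197,162.5)])
show("pan4",[f("pan",0,213,135),f("pan",1,184,151),(T,(258.3,235.5)),(S,(273.2,189.2))])
show("bench4",[f("bench",0,201,124.5),f("bench",1,197,162.5),(T,(114.8,243.5)),(S,(388.3,148.3))])
g=lambda k,x,y:(D["dial",k],(x+80,y+60))
dc=show("dialc",[g(0,190.5,135),g(1,191.5,137)])
show("foot pan",[f("pan",0,212,107),f("pan",1,186,126)])
tip=show("tip",[g(0,216,97),g(1,171,180)])
zm=show("zero",[g(0,140,136),g(1,242,138)])
pin=show("pintop",[g(0,146,145),g(1,236,135)])
for n,p in(("tip",tip),("zero",zm)):
    v=p-dc; print(n,np.hypot(v[0],v[1]),np.arctan2(v[1],v[0]))
# overlay check + knob crop
out=[]
for n,k,c,r in(("pan",0,pan,32),("pan",1,pan,32),("bench",0,bench,32),("bench",1,bench,32)):
    i=cv2.imread(f"pics/{n}{k}.png"); i=cv2.resize(i,None,fx=3,fy=3,interpolation=cv2.INTER_CUBIC)
    cv2.polylines(i,[np.int32(ring(D[n,k],c,r)*3+1)],True,(0,255,0),1)
    u,v=D[n,k,'o']; out.append(i[v*3:v*3+300,u*3:u*3+266])
kn=[]
for k in(0,1):
    i=cv2.imread(f"pics/dial{k}.png"); u,v=(int(x) for x in proj(D["dial",k],dc)[0])
    kn.append(cv2.resize(i[v-60:v+60,u-64:u+64],(400,375),interpolation=cv2.INTER_CUBIC)[40:340])
    
cv2.imwrite("pics/m4.png",np.vstack([np.hstack([cv2.resize(o,(200,226))for o in out]),np.hstack(kn)]))
```

```text
pan [536.   35.1 107.4] 0.08
bench [525.3 367.5  47.4] 0.11
pan4 [535.6  35.  111.1] 1.83
bench4 [525.  367.2  48.8] 1.68
dialc [525.  -94.   43.1] 0.08
foot pan [536.   35.7  67. ] 0.09
tip [547.9 -53.1  62.4] 1.92
zero [472.9 -94.   48.2] 0.11
pintop [ 481.1 -100.1   63.2] 0.1
tip 46.81029360213542 1.0610359223807222
zero 52.1415945694326 3.141270829979595
```

View pics/m4.png

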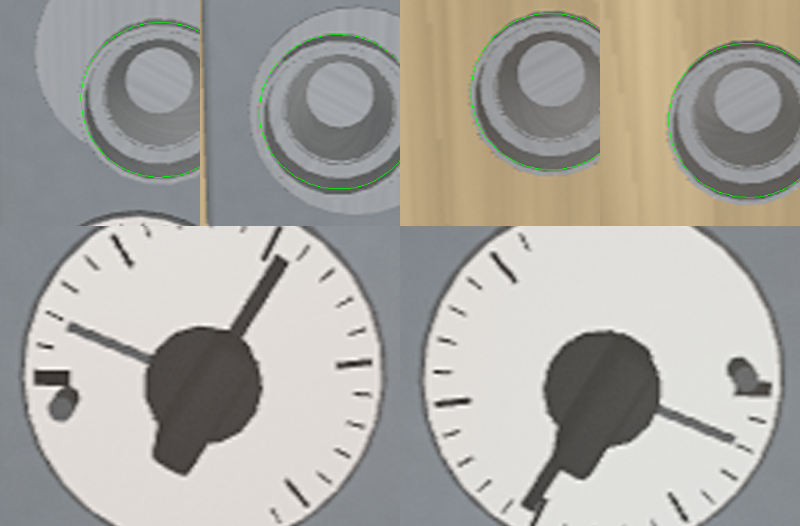

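The wrist fits agree to 0.1 px. All three wrist heights come out a constant 10 mm low, which is a wrist-calibration bias that cancels in xy between the opposed yaws. The top/scene heights (115, 55) match the stated 118 and 57. Using pan cup (536,35), bench cup (525.3,367.5), dial (525,-94) and peak hand about 2.1 rad, I'll now grasp.

Run:
```python
from h import *
o=down(1.5*np.pi)
def st(m): s=bot.read_state(); print(m,round(s["t"],1),s["tcp_pos"].round(1),s["contact_force"].round(1),round(s["width"],1),round(s["finger_force"],1))
bot.line_to([525,367,215],150); 
bot.move_ptp([536,35.1,215],o); st("hover")
bot.line_to([536,35.1,130],100); bot.line_to([536,35.1,95],40); st("down")
bot.move_gripper(60,20); st("grip")
bot.line_to([536,35.1,150],50); st("lift")
shot("scene","lift")
```

```text
hover 19.3 [536.4  35.9 214.9] [ 0.4  0.2 -0.4] 87.7 0.0
down 21.3 [536.2  35.2  95.2] [-0.7 -0.6 -0.2] 87.8 0.0
grip 21.9 [536.   35.1  95. ] [-0.5  0.4  0.3] 63.2 20.0
lift 23.1 [535.8  35.  149.6] [-0.4 -0.7 -1.2] 63.8 20.0
```

Held at 64 mm width with 20 N. Carrying it over and lowering it while watching the force.

Run:
```python
from h import *
def st(m): s=bot.read_state(); print(m,round(s["t"],1),s["tcp_pos"].round(1),s["contact_force"].round(1),round(s["width"],1),round(s["finger_force"],1)); return s
x,y=525.3,367.5
bot.line_to([x,y,150],220); f0=st("over")["contact_force"]
bot.line_to([x,y,75],60); s=st("75")
z=75
while z>55 and np.abs(s["contact_force"]-f0).max()<6:
    z-=2 if z>62 else 1; bot.line_to([x,y,z],30); s=st(z)
shot("scene","nest")
a,b=cv2.imread("pics/nest.png"),bot.camera("top")[:,:,::-1]
cv2.imwrite("pics/n.png",np.hstack([cv2.resize(a[100:220,308:468],(400,300)),cv2.resize(b[183:303,35:195],(400,300))]))
```

```text
over 24.8 [525.4 366.5 150.1] [ 0.3  0.3 -1.3] 63.9 20.0
75 26.2 [525.5 367.7  75.5] [-0.1  0.7 -1.2] 63.6 20.0
73 26.5 [525.3 367.5  73. ] [-1.  -0.1 -1.2] 63.5 20.0
71 26.7 [525.2 367.4  70.8] [-0.3  0.7 -0.9] 63.7 20.0
69 27.0 [525.2 367.4  68.8] [ 0.3 -0.5 -1.5] 63.5 20.0
67 27.2 [525.2 367.4  66.8] [ 0.2 -0.7 -0.8] 63.4 20.0
65 27.5 [525.2 367.4  64.8] [-0.  -0.5 -0.2] 63.4 20.0
63 27.7 [525.2 367.4  62.8] [-0.  -0.4 -1.6] 63.5 20.0
61 28.0 [525.2 367.4  60.8] [-0.3  0.2 -0.7] 63.7 20.0
60 28.2 [525.2 367.5  59.9] [-0.1 -0.1 -0.6] 63.5 20.0
59 28.5 [525.3 367.5  58.9] [-0.9 -0.1 -0.2] 63.6 20.0
58 28.7 [525.3 367.5  57.9] [ 0.  -0.5 -1. ] 63.6 20.0
57 29.0 [525.5 367.7  57.3] [ 0.  -0.2  0.9] 63.8 20.3
56 29.2 [525.7 367.8  57.1] [-1.6 -0.9  7. ] 63.8 20.9
```

View pics/n.png

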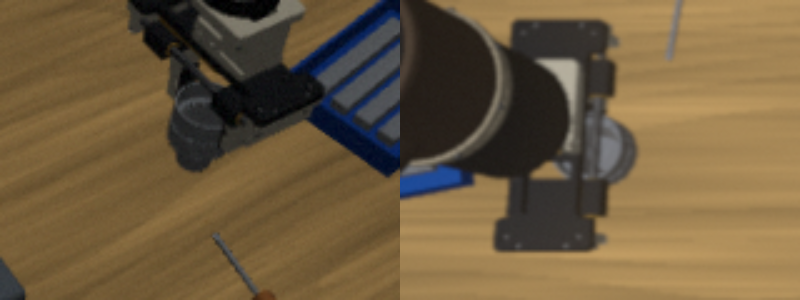

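Contact came at TCP z 57.3, and 58 was predicted for fully nested. The picture shows the upper cup seated in the lower one, upright. Releasing and checking.

Run:
```python
from h import *
x,y=525.3,367.5
bot.line_to([x,y,57.5],30); bot.move_gripper(88,20); bot.line_to([x,y,95],80); bot.line_to([x,y,165],150)
bot.pause(.2); im,C=shot("wrist","after"); s,_=shot("scene","after_s")
u,v=proj(C,[x,y,72])[0].astype(int); print(bot.read_state()["t"])
a=cv2.resize(im[max(v-60,0):v+60,u-80:u+80],(400,300)); b=cv2.resize(s[115:190,338:438],(400,300))
cv2.imwrite("pics/af.png",np.hstack([a,b])[:,:,::-1])
```

```text
31.7583
```

View pics/af.png

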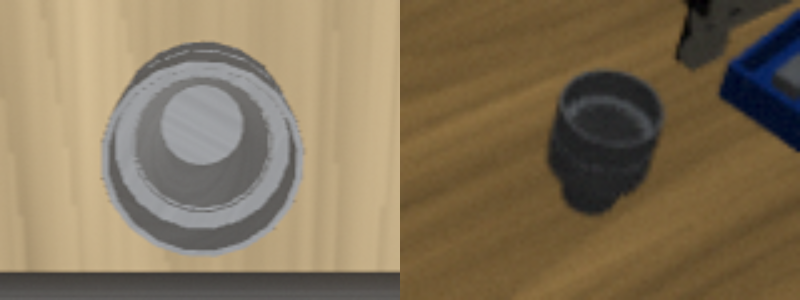

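The wrist view shows the two rims concentric and the scene view shows a straight, upright stack. Now the knob.

Run:
```python
from h import *
def st(m): s=bot.read_state(); print(m,round(s["t"],1),s["tcp_pos"].round(1),s["contact_force"].round(1),s["moment"].round(2),round(s["width"],1),s["joint_pos"].round(2)); return s
x,y=525,-94; a0=np.pi+1.045
bot.move_ptp([x,y,150],down(a0)); bot.move_gripper(50,15); st("hover")
bot.line_to([x,y,110],100); bot.line_to([x,y,73],50); st("down")
bot.move_gripper(10,25); st("grip")
q=np.array(bot.solve_ik([x,y,73],down(a0))); 
for d in np.r_[np.arange(.35,2.1,.35),2.09]:
    q2=q.copy(); q2[5]-=d; bot.move_joints(q2); st(round(d,2))
```

```text
hover 34.3 [525.  -94.1 150. ] [-0.3 -0.  -1. ] [-0.01  0.04 -0.01] 50.0 [ 0.19  0.19 -0.41  0.   -0.97 -0.72]
down 35.7 [525.2 -94.   73.2] [-0.3  0.5  0.2] [ 0.02  0.04 -0.02] 50.3 [ 0.19  0.28 -0.5   0.   -0.79 -0.72]
grip 36.4 [525.2 -94.   73.1] [ 0.2 -1.   1. ] [-0.26 -0.21  0.  ] 12.7 [ 0.19  0.28 -0.5   0.   -0.79 -0.72]
0.35 36.8 [525.5 -94.2  73.1] [ 2.7 -4.  -2.4] [-1.36 -1.12 -0.03] 12.7 [ 0.19  0.28 -0.5   0.   -0.79 -1.06]
0.7 37.3 [525.6 -94.5  73.1] [ 3.6 -6.5 -2.5] [-2.18 -1.51 -0.04] 12.8 [ 0.19  0.28 -0.5   0.   -0.79 -1.41]
1.05 37.7 [525.7 -94.8  73.1] [ 4.4 -8.3 -3.2] [-3.03 -1.75 -0.01] 12.8 [ 0.19  0.28 -0.5   0.   -0.79 -1.76]
1.4 38.1 [525.6 -95.1  73.1] [  4.3 -10.   -4.4] [-3.8  -1.82 -0.01] 12.8 [ 0.19  0.28 -0.5   0.   -0.79 -2.11]
1.75 38.5 [525.4 -95.4  73.1] [  5.1 -11.6  -3.8] [-4.37 -1.77 -0.06] 12.9 [ 0.19  0.28 -0.5   0.   -0.79 -2.46]
2.09 39.0 [525.1 -95.5  73.1] [  3.4 -11.9  -3.3] [-4.69 -1.51 -0.07] 12.8 [ 0.19  0.28 -0.5   0.   -0.79 -2.8 ]
```

I turned it the wrong way: j6 decreasing is clockwise, so the hand is now at about 4.19 rad. That is still inside its 4.4 range and not a failure condition. I'll turn j6 the other way, all the way home to about 1.38, checking with the tool yaw.

Run:
```python
from h import *
def st(m): s=bot.read_state(); X=R.from_quat(s["eef_rot"]).as_matrix()[:,0]; print(m,round(s["t"],1),s["tcp_pos"].round(1),s["contact_force"].round(1),s["moment"].round(2),round(s["width"],1),"yaw",round(np.arctan2(X[1],X[0]),3)); return s
x,y=525,-94; a0=np.pi+1.045
q=st("start")["joint_pos"]; q=np.array(bot.solve_ik([x,y,73],R.from_quat(bot.read_state()["eef_rot"]).as_quat())); print(q.round(3))
for j in np.r_[np.arange(-2.4,1.2,.4),1.25,1.32,1.38,1.42]:
    q[5]=j; bot.move_joints(q); s=st(round(j,2))
    if j>1 and abs(s["moment"][2])>1: break
im=bot.camera("top")
cv2.imwrite("pics/t2.png",im[:,:,::-1])
```

```text
start 39.0 [525.1 -95.5  73.1] [  3.4 -11.9  -3.3] [-4.69 -1.51 -0.07] 12.8 yaw 2.1
[ 0.192  0.282 -0.497  0.003 -0.792 -2.806]
-2.4 39.4 [525.5 -95.3  73.1] [  4.7 -11.1  -4.8] [-4.2  -1.72  0.06] 13.3 yaw 2.511
-2.0 39.9 [525.6 -95.   73.1] [ 4.1 -8.9 -4.1] [-3.51 -1.73  0.05] 13.0 yaw 2.911
-1.6 40.4 [525.6 -94.7  73.1] [ 3.8 -7.8 -2.6] [-2.59 -1.61  0.03] 12.7 yaw -2.973
-1.2 40.8 [525.5 -94.3  73.1] [ 3.8 -5.1 -2.7] [-1.7  -1.28  0.03] 12.6 yaw -2.573
-0.8 41.3 [525.2 -94.1  73.1] [ 2.9 -3.1 -1.1] [-1.06 -0.84  0.04] 12.4 yaw -2.179
-0.4 41.8 [524.9 -94.   73.1] [ 1.  -1.1  1.2] [-0.47 -0.13  0.05] 12.6 yaw -1.782
-0.0 42.2 [524.5 -94.   73. ] [-1.9 -0.3  4.7] [-0.08  0.85  0.08] 12.7 yaw -1.383
0.4 42.7 [524.2 -94.1  73. ] [-3.4 -0.3  5.5] [-0.23  1.38  0.05] 12.9 yaw -0.981
0.8 43.2 [523.9 -94.4  73. ] [-4.  -2.8  6.9] [-0.75  1.54  0.05] 12.7 yaw -0.581
1.25 43.7 [523.8 -94.8  73.1] [-3.4 -5.   5.3] [-1.68  1.53  0.05] 13.0 yaw -0.131
1.32 43.9 [523.8 -94.8  73.1] [-3.9 -4.6  5.6] [-1.83  1.52  0.06] 12.7 yaw -0.061
1.38 44.2 [523.8 -94.8  73.1] [-2.8 -4.7  5.5] [-1.9   1.44 -0.27] 12.9 yaw -0.002
1.42 44.4 [523.8 -94.8  73. ] [-4.1 -5.7  6.4] [-1.89  1.46 -0.68] 13.7 yaw 0.037
```

The reaction moment appears at yaw 0, so the hand is at its stop. Letting go, rising and looking.

Run:
```python
from h import *
bot.move_gripper(45,15); s=bot.read_state(); p=s["tcp_pos"]
bot.line_to([p[0],p[1],125],80); bot.line_to([525,-94,215],150); bot.pause(.3)
im,C=shot("wrist","k2"); sc,_=shot("scene","s3")
u,v=proj(C,[525,-94,54])[0].astype(int); s=bot.read_state(); print(s["t"],s["contact_force"].round(1))
a=cv2.resize(im[max(v-75,0):v+75,u-100:u+100],(400,300)); b=cv2.resize(sc[100:400,60:460],(400,300))
cv2.imwrite("pics/k3.png",np.hstack([a,b])[:,:,::-1])
```

```text
47.175 [ 0.1 -0.7 -0.5]
```

View pics/k3.png

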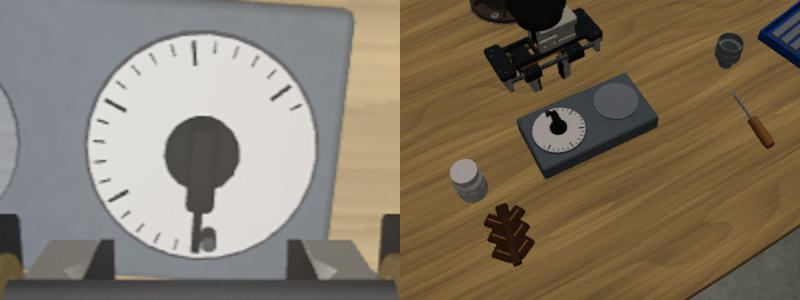

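In the picture the peak hand lies on the zero mark and touches the pin: pointer at columns 192–200, pin at 200–216. The cups stand nested, and the jar, leaf and chisel are in their places. Handing in.

```bash
python3 -c "
from plant import bot
print(bot.close_job())"
```

```text
the job is handed in; nothing more can be done
None
```

The job is handed in, with no verdict returned: the pan cup is nested upright in the bench cup and the peak hand is back against its zero pin and released (I first turned it the wrong way, to about 4.2 rad), with the jar, leaf and chisel untouched.

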